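Set the multimeter up on its sloped bench stand

TASK

Put the handheld multimeter up on the narrow sloped stand so that it can be read: lying on its back on the slope, display end uppermost, its bottom end down against the ledge, straight and centred on the narrow plate. Set it down without dropping it, let go, and leave the other things on the bench where they are.

Things in the scene. Friction and masses are not known exactly. Their poses are not given: they have to be found in the camera images.
- meter: The loose multimeter: a dark grey slab 140 x 64 x 34 mm (length x width x thickness), about 0.33 kg, with straight sides, a greenish display, a round dial (rising 6 mm above the face) and three round sockets on its face. It starts lying on its back on the bench. Origin: centre of its back (underside). x along its length towards the display end, y across its width, z out of its face.
- meter_foot (a point): Point on the meter: middle of the bottom edge of its back, at the socket end, 70 mm from the meter's origin along its -x.
- meter_head (a point): Point on the meter: middle of the top edge of its back, at the display end, 70 mm from the meter's origin along its +x.
- stand: The stand, fixed to the bench: a dark steel base plate 160 x 90 x 8 mm with two posts 30 mm wide under the sloped plate. Origin: centre of the base's underside on the bench; z up; its x points, level, the way the slope rises. It and the cradle turn together.
- cradle: The stand's sloped bright metal plate, fixed: 146 long, only 44 wide, 4 mm thick, rising at 30 degrees away from the robot. At its lower end a ledge, 44 wide, 4 thick, 14 mm high above the plate. Origin: on the plate's upper face, mid-width, at the ledge's inner face, 60 mm above the bench. x uphill along the plate, y across it, z out of the plate (up and towards the robot).
- brick: Bystander: black power supply brick, 115 x 52 x 32 mm, with a pale label and no dial or display. Origin: centre of its underside.
- chip_tray: Bystander: low black divided tray of green chips, 100 x 170 x 12 mm. Origin: centre of its underside.
- thermal_camera: Bystander: yellow thermal camera lying with its grey handle to its -x, about 190 x 100 x 67 mm. Origin: under the middle of its yellow body.
- flux_jar: Bystander: small jar, 44 mm diameter, 50 mm high. Origin: centre of its underside.
- driver: Bystander: screwdriver 170 mm long, lying. Origin: near its middle, on the bench.
- screw_dish: Bystander: steel dish, 70 mm diameter, 18 mm high. Origin: centre of its underside.
- heatsink: Bystander: finned aluminium heatsink, 50 x 50 x 25 mm. Origin: centre of its underside.
Mind the look-alikes: they are no part of the job. Leave any turquoise look-alike of the stand alone.

How it is judged:
By the outcome, as a careful person would: the job done as asked, in the order asked, and still so for the second after the job is handed in, with the robot touching nothing.
It also fails if it takes over 34 s, if anything falls off the work surface, if the arm or the gripper's body presses on something with over 40 N, if the wrist force passes 120 N, or if a joint passes its speed limit or range.

ROBOT

A 6-joint arm with a two-finger parallel gripper is mounted at the origin on the work surface. World frame = base frame: x ahead of the robot, y to its left, z up, the work surface at z = 0. Lengths are in m, angles in rad, forces in N, time in s.
With the tool pointing down it reaches from about 0.25 to 0.725 m from the base axis. Payload 4 kg.
Tool frame: the origin (TCP) lies midway between the tips of the shut fingers; the grasp point (between the pads) lies 19 mm behind it; z points along the fingers, y is the line along which they close (so a half turn about z gives the same grasp; the last joint's range is limited). The gripper opens to 85 mm and grips with 20 to 120 N. Pads are 22 mm wide; open, the fingers measure 114 mm over their backs; the gripper's body (76 mm by 85 mm) begins 54 mm behind the grasp point. The pads swing forward as they close: fully open they stand 13 mm farther back than shut.
Start: joints at [1.103, 0.241, 0.005, 1.335, 0, 1.571], TCP at [0.225, 0.446, 0.231] pointing down, gripper open.
Joint ranges: [-2.72, 2.72], [-1.05, 1.87], [-1.09, 1.28], [-1.99, 2.15], [-1.42, 1.44], [-3.14, 3.14]. Speed limits (rad/s): [2.79, 2.79, 3.14, 3.14, 3.14, 3.14].

INTERFACE

Orientations are given as a unit quaternion [x, y, z, w].
In Python, from workcell import monitor, vision, job gives the robot as it stands.
- The arm moves only by the tool move_arm, never from a script. Its argument "moves" is a list that holds one entry, the list of rows, each a list of 5 numbers: the shift along the world's x, y, z in m, then the turn about the world's z in degrees, then the opening in per cent of the stroke, from 0 (shut) to 100 (fully open). In form: [[[x, y, z, turn, gripper], ...]]. A call has 1 to 5 rows; each row is the pose to reach, as a shift and turn from the pose commanded when the call began; what a row does not reach only later rows make up. A row lasts 1/8 s, in which the tool goes at most 62.5 mm and 10.7 degrees, less where a joint would pass 70% of its speed; a pose out of reach is approached as far as the arm can. A call with a gripper value outside its range is refused whole. The fingers move at their own pace and stop on an object; the grip force is fixed at half the most. Time passes only in rows, so rows that repeat a pose let the fingers close. It gives the time, the measured TCP pose, the force, the opening and the grip force at its end, in the units of the state.
- monitor.get_obs(): the state, without advancing time (a new reading comes with each control period).
- vision.camera(name): name is "scene" or "top"; returns a dict with "color" (480x640x3 uint8, red, green, blue), "camera_matrix" (3x3 intrinsics, pixels), "eye" and "attitude" of the camera in the world. Camera axes: x right, y up, looking along -z (the intrinsics and any distortion apply to the point x, -y, -z); pixel columns grow to the right and rows downward; lengths in m; the calibration is good to about 2 mm. A picture is of the moment at which its call begins. There is no depth.
- job.job_done(): hands the job in; it is judged then, once.
The state is a dict: "clock": time; "joint_pos": joint angles; "joint_vel": joint speeds; "tau": joint torques, N m; "eef_pos": TCP position; "tool_rot": TCP orientation; "ft_force": force on the tool from outside, world axes, zero at the start; "ft_torque": the same for the moment, N m; "grip_width": finger opening in m; "grasp_force": force on a finger pad.
Only numpy, scipy, OpenCV 4.12 (cv2) and the standard library are available. Lean on these libraries where they do the work, as an engineer would, in place of code of your own. Each camera call takes 0.05 s, during which the arm holds its last target. There are 200 camera calls.

## Working session

There is one attempt and no reset: what is moved stays moved. The work goes in short steps, Python scripts to look and compute and a tool call to move; the robot and the scene stay as the last step left them, time stands still between calls to the robot, and variables do not carry over. Pictures are saved under pics/ and viewed, at most 10 in all, crops included, and the job is handed in when it is done.

Besides the shell and the picture viewer there is one more tool, called after "Emit:" as name(argument=value, ...), one argument or row to a line, values as JSON. move_arm: Moves the arm, as the interface text tells. Its arguments: {"type":"object","properties":{"moves":{"type":"array","items":{"type":"array","items":{"type":"array","items":{"type":"number"}}}}},"required":["moves"]}

```bash
mkdir -p pics; cat > h.py <<'E'
import numpy as np, cv2, json
from workcell import monitor, vision, job
def snap(name,fn=None):
    c=vision.camera(name)
    if fn: cv2.imwrite('pics/'+fn,c['color'][:,:,::-1])
    return c
def R(c):
    a=np.array(c['attitude'],float)
    if a.shape==(3,3): return a
    from scipy.spatial.transform import Rotation as Ro
    return Ro.from_quat(a).as_matrix()
def pt(c,u,v,z):
    K=np.array(c['camera_matrix']); d=np.linalg.inv(K)@[u,v,1]; d=R(c)@[d[0],-d[1],-d[2]]
    e=np.array(c['eye']); return e+d*(z-e[2])/d[2]
def px(c,P):
    p=R(c).T@(np.array(P)-c['eye']); q=np.array(c['camera_matrix'])@[p[0],-p[1],-p[2]]; return q[:2]/q[2]
E
python3 - <<'E'
from h import *
for n in('top','scene'):
    c=snap(n,n+'0.png'); print({k:(np.round(v,4).tolist() if k!='color' else v.shape) for k,v in c.items()})
print(monitor.get_obs())
E
```

```text
{'color': (480, 640, 3), 'camera_matrix': [[508.1525, 0.0, 325.6527], [0.0, 508.1525, 241.4527], [0.0, 0.0, 1.0]], 'eye': [0.5144, -0.0401, 0.9679], 'attitude': [-0.0315, 0.003, 0.7173, -0.696]}
{'color': (480, 640, 3), 'camera_matrix': [[444.4285, 0.0, 324.9358], [0.0, 444.4285, 244.3534], [0.0, 0.0, 1.0]], 'eye': [1.2678, 0.2458, 0.5763], 'attitude': [0.2607, 0.3933, 0.7249, 0.5018]}
{'clock': 0.1, 'joint_pos': array([1.10300640e+00, 2.41341068e-01, 3.87303493e-03, 1.33516759e+00,
       8.43352065e-06, 1.57079990e+00]), 'joint_vel': array([ 0.00163121, -0.00124869,  0.00266411, -0.00131253, -0.00012234,
        0.00035204]), 'tau': array([-1.20454857e-03, -3.73138869e+01,  2.53010166e+01,  1.09061998e-02,
       -4.80432095e-05, -3.38313015e-06]), 'eef_pos': array([0.225209  , 0.44579754, 0.23050562]), 'tool_rot': array([ 2.31769823e-01,  9.72770221e-01, -8.93631213e-04, -2.17245769e-04]), 'ft_force': array([-0.61283479, -0.38532751,  0.36409677]), 'ft_torque': array([-0.00733101, -0.01202134,  0.01516569]), 'grasp_force': 0.0, 'grip_width': 0.08546188482844737}
```

View pics/top0.png

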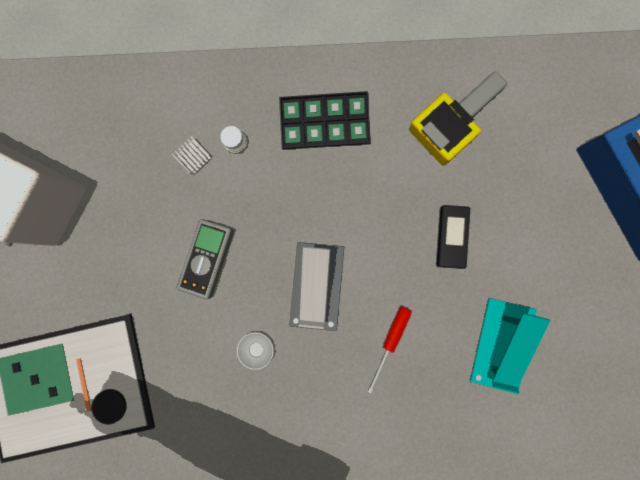

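View pics/scene0.png

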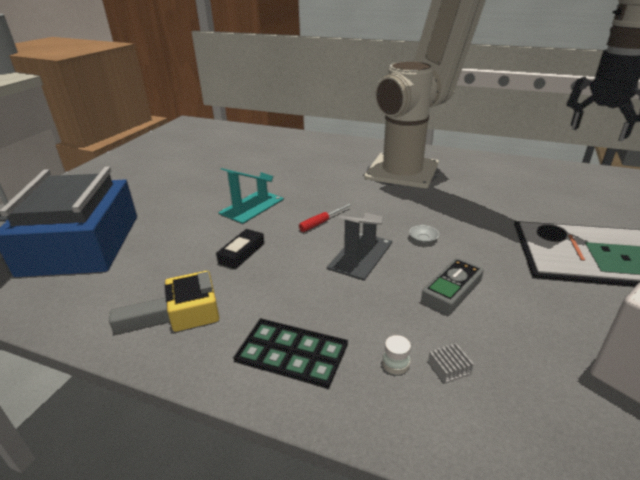

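Top picture: the meter is at about (205,258), with a green display, dial and sockets. Things that could be mistaken for it are the brick at (454,237), which has a pale label and no dial, and the thermal camera at (445,128). The real stand is at (317,287) and the turquoise look-alike at (510,345). I'll check the meter and stand in one close crop.

```bash
python3 - <<'E'
import cv2
im=cv2.imread('pics/top0.png')
cv2.imwrite('pics/crop0.png',cv2.resize(im[210:340,165:360],None,fx=4,fy=4,interpolation=cv2.INTER_CUBIC))
E
```

```text
(no output)
```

View pics/crop0.png

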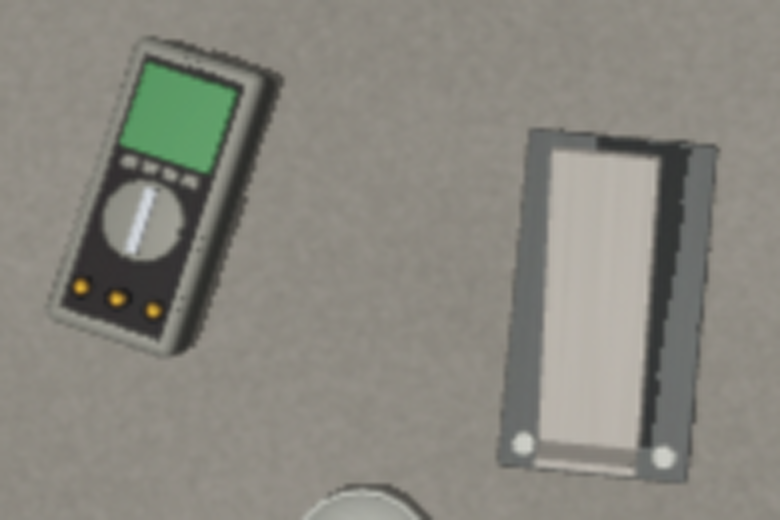

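```bash
python3 - <<'E'
from h import *
import pickle
from scipy.spatial.transform import Rotation as Ro
c=snap('top')
f=lambda x,y,z: pt(c,165+x/4-.375,210+y/4-.375,z)
def show(n,P):
    P=np.array(P); print(n,P.round(4).tolist()); return P
M=show('meter TL TR BR BL',[f(143,38,.034),f(265,72,.034),f(168,354,.034),f(50,312,.034)])
print('len',np.linalg.norm(M[0]-M[3]),np.linalg.norm(M[1]-M[2]),'wid',np.linalg.norm(M[0]-M[1]),np.linalg.norm(M[3]-M[2]))
d=M[0]+M[1]-M[2]-M[3]; print('c',M.mean(0),'yaw',np.degrees(np.arctan2(d[1],d[0])))
B=show('base',[f(530,128,.008),f(718,146,.008),f(688,483,.008),f(498,465,.008)])
d=B[0]+B[1]-B[2]-B[3]; print('c',B.mean(0),'yaw',np.degrees(np.arctan2(d[1],d[0])),np.linalg.norm(d)/2)
z=.133;C=show('plate',[f(552,150,z),f(660,156,z),f(640,448,.060),f(540,440,.060)])
d=C[0]+C[1]-C[2]-C[3]; print('lowmid',C[2:].mean(0),'topmid',C[:2].mean(0),'yaw',np.degrees(np.arctan2(d[1],d[0])),np.linalg.norm(d)/2, np.linalg.norm(C[0]-C[1]))
o=monitor.get_obs(); print(np.degrees(Ro.from_quat(o['tool_rot']).as_euler('zyx')), Ro.from_quat(o['tool_rot']).as_matrix().round(3))
E
```

```text
meter TL TR BR BL [[0.6095, 0.2293, 0.034], [0.5918, 0.1723, 0.034], [0.4626, 0.2202, 0.034], [0.4834, 0.2751, 0.034]]
len 0.13415220238298672 0.13780257431179135 wid 0.059698452584888595 0.058785610663486615
c [0.53682177 0.22422711 0.034     ] yaw -20.140172836534067
base [[0.5632, 0.0521, 0.008], [0.5519, -0.0367, 0.008], [0.3943, -0.0178, 0.008], [0.4049, 0.0714, 0.008]]
c [0.47859711 0.0172252  0.008     ] yaw -6.904214531674827 0.15912081652761292
plate [[0.5475, 0.0312, 0.133], [0.5437, -0.0132, 0.133], [0.4168, 0.0018, 0.06], [0.4214, 0.0463, 0.06]]
lowmid [0.41910086 0.02406661 0.06      ] topmid [0.54559354 0.00899147 0.133     ] yaw -6.796338270369635 0.14682185467666511 0.044605558844423424
[-1.53197839e+02 -4.39845956e-02  1.79916923e+02] [[-0.893  0.451 -0.001]
 [ 0.451  0.893 -0.001]
 [ 0.    -0.002 -1.   ]]
```

Emit:
move_arm(
  moves=[
    [[0.06, -0.04, 0, 7, 100], [0.11, -0.08, 0, 7, 100], [0.16, -0.115, -0.02, 7, 100], [0.21, -0.15, -0.04, 7, 100], [0.26, -0.185, -0.06, 7, 100]],
  ],
)

```text
clock: 0.78
eef_pos: [0.4745, 0.2686, 0.1755]
tool_rot: [0.172, 0.985, 0.0, 0.0]
ft_force: [0.1, 0.5, 0.8]
grip_width: 0.085
grasp_force: 0.0
```

Emit:
move_arm(
  moves=[
    [[0.056, -0.038, -0.04, 0, 100], [0.056, -0.038, -0.06, 0, 100], [0.056, -0.038, -0.06, 0, 100]],
  ],
)

```text
clock: 1.15
eef_pos: [0.5277, 0.2299, 0.1131]
tool_rot: [0.173, 0.985, -0.002, -0.003]
ft_force: [-1.2, 0.7, -0.2]
grip_width: 0.0855
grasp_force: 0.0
```

```bash
python3 - <<'E'
from h import *
c=snap('scene'); t=snap('top')
f=lambda im,a,b,d,e:cv2.resize(im[a:b,d:e],(390,520),interpolation=cv2.INTER_CUBIC)
cv2.imwrite('pics/a1.png',np.hstack([f(c['color'],180,340,395,515),f(t['color'],190,310,160,250)])[:,:,::-1])
o=monitor.get_obs();print(o['eef_pos'],o['tool_rot'],o['joint_pos'],o['grip_width'],o['clock'])
E
```

```text
[0.52864327 0.23213065 0.11641326] [ 1.71856206e-01  9.85121923e-01 -1.10306435e-04 -4.79250449e-04] [4.13575813e-01 4.63843519e-01 2.07928933e-02 1.12866619e+00
 3.46543153e-04 7.59002898e-01] 0.08506124642777788 1.25
```

View pics/a1.png

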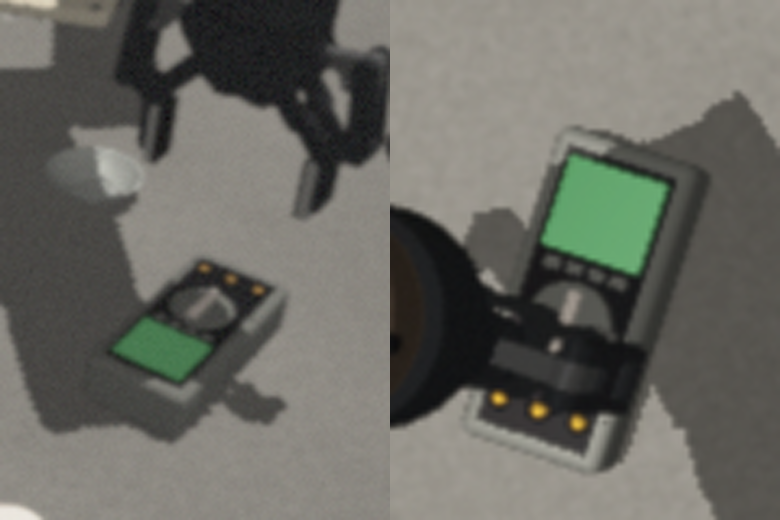

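The left half is the scene camera and the right half the top camera. The open fingers hang above the meter, and the display, dial and sockets are all visible. The TCP is about 11 mm towards the foot and 5 mm to one side of the grasp line, so I'll correct that, go down and grip.

Emit:
move_arm(
  moves=[
    [[0.013, -0.0095, -0.03, 0, 100], [0.013, -0.0095, -0.07, 0, 100], [0.013, -0.0095, -0.1, 0, 100], [0.013, -0.0095, -0.117, 0, 100], [0.013, -0.0095, -0.117, 0, 100]],
  ],
)

```text
clock: 1.88
eef_pos: [0.5415, 0.2231, -0.0007]
tool_rot: [0.171, 0.985, -0.0, -0.0]
ft_force: [0.8, 1.1, -0.2]
grip_width: 0.0852
grasp_force: 0.0
```

Emit:
move_arm(
  moves=[
    [[0, 0, 0, 0, 60], [0, 0, 0, 0, 40], [0, 0, 0, 0, 40], [0, 0, 0, 0, 40], [0, 0, 0, 0, 40]],
  ],
)

```text
clock: 2.5
eef_pos: [0.5437, 0.2232, 0.0014]
tool_rot: [0.172, 0.985, 0.001, 0.002]
ft_force: [-0.7, 0.5, 6.5]
grip_width: 0.063
grasp_force: 68.4
```

Emit:
move_arm(
  moves=[
    [[0, 0, 0.03, 0, 40], [0, 0, 0.07, 0, 40], [0, 0, 0.11, 0, 40], [0, 0, 0.15, 0, 40], [0, 0, 0.185, 0, 40]],
  ],
)

```text
clock: 3.12
eef_pos: [0.542, 0.2223, 0.1857]
tool_rot: [0.172, 0.985, 0.0, 0.0]
ft_force: [1.2, 0.3, -3.9]
grip_width: 0.0628
grasp_force: 67.5
```

Emit:
move_arm(
  moves=[
    [[-0.012, -0.035, 0, 3, 40], [-0.025, -0.075, 0, 6, 40], [-0.038, -0.115, 0, 9, 40], [-0.051, -0.155, 0, 11, 40], [-0.06, -0.185, 0, 13, 40]],
  ],
)

```text
clock: 3.75
eef_pos: [0.4809, 0.0358, 0.1841]
tool_rot: [0.059, 0.998, -0.0, -0.0]
ft_force: [-0.1, -0.1, -3.3]
grip_width: 0.0631
grasp_force: 67.5
```

Emit:
move_arm(
  moves=[
    [[-0.007, -0.018, 0, 0, 40], [-0.007, -0.02, 0, 0, 40], [-0.007, -0.02, 0, 0, 40]],
  ],
)

```text
clock: 4.12
eef_pos: [0.4755, 0.0179, 0.1843]
tool_rot: [0.059, 0.998, 0.0, 0.0]
ft_force: [0.2, -0.6, -3.7]
grip_width: 0.0631
grasp_force: 67.5
```

```bash
python3 - <<'E'
from h import *
c=snap('scene'); t=snap('top')
f=lambda im,a,b,d,e:cv2.resize(im[a:b,d:e],(400,520),interpolation=cv2.INTER_CUBIC)
cv2.imwrite('pics/a2.png',np.hstack([f(c['color'],110,292,290,430),f(t['color'],190,346,250,370)])[:,:,::-1])
o=monitor.get_obs();print(o['eef_pos'],o['tool_rot'],o['joint_pos'],o['grip_width'],o['clock'],o['ft_force'],o['ft_torque'])
E
```

```text
[0.47554695 0.01819933 0.18415123] [5.88021248e-02 9.98269636e-01 1.90228948e-04 8.56379948e-05] [ 3.80207162e-02  2.19967056e-01 -1.47274441e-01  1.20334756e+00
  3.62111393e-04  1.55692885e-01] 0.06327116678495708 4.225 [-0.39481325  0.39773635 -2.96244717] [-0.02270028  0.00174165 -0.00110547]
```

View pics/a2.png

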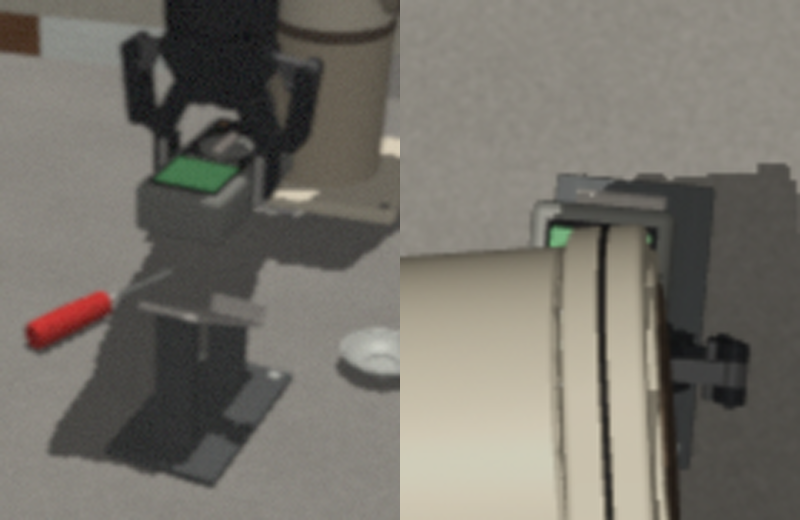

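The meter is held level above the stand, display end uphill. I'll compare its predicted corners with the picture: back edge at crop (140,226) left and (210,238) right.

```bash
python3 - <<'E'
from h import *
c=snap('scene'); T=np.array(monitor.get_obs()['eef_pos'])
a=np.radians(-6.85);X=np.array([np.cos(a),np.sin(a),0]);Y=np.array([-X[1],X[0],0]);Z=np.array([0,0,1])
cr=lambda P:((px(c,P)-[290,110])*400/140).round(1)
for s in(-.0705+.13,.0635,.0675):
  print(s,[cr(T+X*s+Y*y+Z*z) for y in(-.032,.032) for z in(0,.034)])
O=np.array([.4191,.0241,.06]);U=X*np.cos(np.pi/6)+Z*.5
print('plate top',[cr(O+U*.146+Y*y) for y in(-.022,.022)])
im=c['color'];cv2.imwrite('pics/a3.png',cv2.resize(im[145:235,325:395],(700,590)[::1],interpolation=cv2.INTER_CUBIC)[:,:,::-1])
E
```

```text
0.05950000000000001 [array([134.5, 225.2]), array([134.4, 179.4]), array([220.6, 244.3]), array([222.5, 197.5])]
0.0635 [array([131.9, 227.6]), array([131.7, 181.7]), array([218.2, 246.8]), array([220., 200.])]
0.0675 [array([129.2, 230. ]), array([129., 184.]), array([215.7, 249.3]), array([217.5, 202.4])]
plate top [array([139.7, 299.8]), array([197.2, 314. ])]
```

View pics/a3.png

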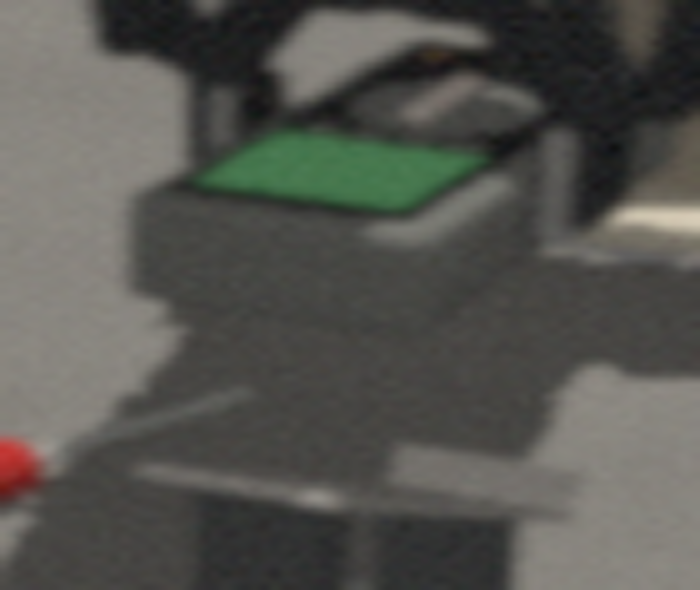

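Emit:
move_arm(
  moves=[
    [[0.004, 0, -0.02, 0, 40], [0.004, 0, -0.04, 0, 40], [0.004, 0, -0.05, 0, 40], [0.004, 0, -0.056, 0, 40], [0.004, 0, -0.06, 0, 40]],
  ],
)

```text
clock: 4.9
eef_pos: [0.477, 0.0182, 0.1253]
tool_rot: [0.059, 0.998, 0.001, -0.002]
ft_force: [-12.8, 1.1, 10.7]
grip_width: 0.0627
grasp_force: 70.0
```

Emit:
move_arm(
  moves=[
    [[0, 0, -0.002, 0, 40], [0, 0, -0.004, 0, 40], [0, 0, -0.006, 0, 40], [0, 0, -0.008, 0, 40]],
  ],
)

```text
clock: 5.4
eef_pos: [0.4757, 0.0184, 0.1171]
tool_rot: [0.059, 0.998, 0.001, -0.003]
ft_force: [-13.9, 2.1, 9.2]
grip_width: 0.063
grasp_force: 71.6
```

Emit:
move_arm(
  moves=[
    [[0, 0, -0.002, 0, 40], [0, 0, -0.004, 0, 40], [0, 0, -0.006, 0, 40], [0, 0, -0.008, 0, 40], [0, 0, -0.01, 0, 40]],
  ],
)

```text
clock: 6.02
eef_pos: [0.4758, 0.0183, 0.1069]
tool_rot: [0.059, 0.998, 0.001, -0.003]
ft_force: [-11.9, 2.6, 8.9]
grip_width: 0.0627
grasp_force: 74.6
```

```bash
python3 - <<'E'
from h import *
c=snap('scene')['color'];cv2.imwrite('pics/a4.png',cv2.resize(c[120:270,300:450],(600,600),interpolation=cv2.INTER_CUBIC)[:,:,::-1])
E
```

```text
(no output)
```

View pics/a4.png

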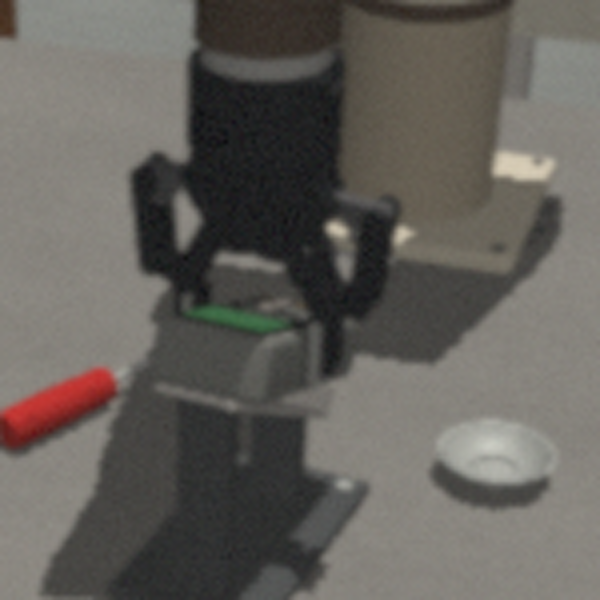

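The meter is pivoting in the pads as planned, with its head resting on the top of the plate at (240,395). I'll keep going down in small steps and watch the force.

Emit:
move_arm(
  moves=[
    [[0, 0, -0.002, 0, 40], [0, 0, -0.004, 0, 40], [0, 0, -0.006, 0, 40]],
  ],
)

```text
clock: 6.45
eef_pos: [0.4765, 0.0182, 0.101]
tool_rot: [0.059, 0.998, 0.0, -0.002]
ft_force: [-11.2, 2.7, 9.4]
grip_width: 0.0629
grasp_force: 76.7
```

Emit:
move_arm(
  moves=[
    [[0, 0, -0.002, 0, 40], [0, 0, -0.003, 0, 40], [0, 0, -0.003, 0, 40]],
  ],
)

```text
clock: 6.82
eef_pos: [0.4769, 0.0182, 0.098]
tool_rot: [0.059, 0.998, 0.0, -0.002]
ft_force: [-10.7, 1.9, 5.5]
grip_width: 0.0629
grasp_force: 77.7
```

Emit:
move_arm(
  moves=[
    [[0, 0, -0.001, 0, 40], [0, 0, -0.002, 0, 40], [0, 0, -0.002, 0, 40]],
  ],
)

```text
clock: 7.2
eef_pos: [0.4772, 0.0182, 0.0962]
tool_rot: [0.059, 0.998, 0.0, -0.002]
ft_force: [-9.9, 2.3, 5.9]
grip_width: 0.0632
grasp_force: 78.7
```

Emit:
move_arm(
  moves=[
    [[0, 0, -0.001, 0, 40], [0, 0, -0.002, 0, 40], [0, 0, -0.002, 0, 40]],
  ],
)

```text
clock: 7.58
eef_pos: [0.4772, 0.0182, 0.0961]
tool_rot: [0.059, 0.998, 0.0, -0.001]
ft_force: [-14.5, 2.1, 19.7]
grip_width: 0.0629
grasp_force: 80.5
```

The force jumped at z≈0.096, which is close to the 0.098 I computed for lying flat on the plate. Next I'll slide it down the slope to the ledge.

Emit:
move_arm(
  moves=[
    [[0, 0, 0.001, 0, 40], [-0.0017, 0.0002, 0, 0, 40], [-0.0026, 0.0003, -0.0005, 0, 40], [-0.0026, 0.0003, -0.0005, 0, 40]],
  ],
)

```text
clock: 8.07
eef_pos: [0.4773, 0.0181, 0.0961]
tool_rot: [0.059, 0.998, 0.0, 0.002]
ft_force: [-7.6, 1.5, 17.0]
grip_width: 0.0633
grasp_force: 79.8
```

```bash
python3 - <<'E'
from h import *
t=snap('top')['color'];s=snap('scene')['color']
f=lambda im,a,b,d,e:cv2.resize(im[a:b,d:e],(400,520),interpolation=cv2.INTER_CUBIC)
cv2.imwrite('pics/a5.png',np.hstack([f(s,170,261,325,395),f(t,225,342,270,360)])[:,:,::-1])
E
```

```text
(no output)
```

View pics/a5.png

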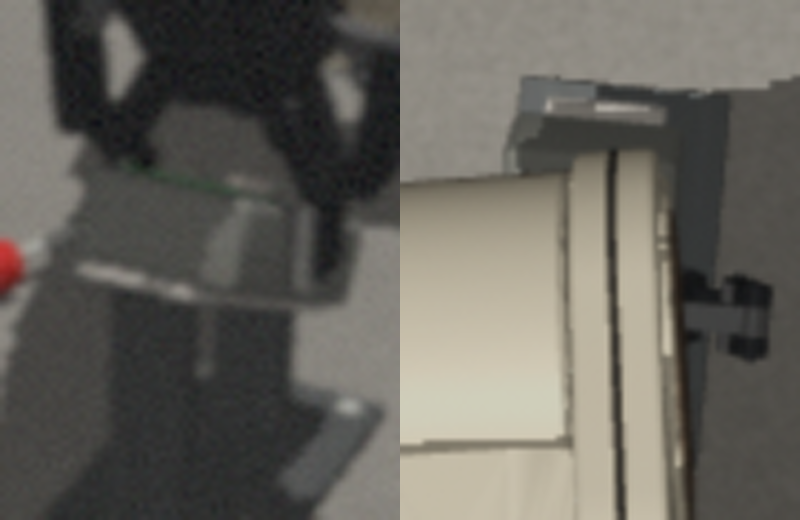

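Plate-edge strip beyond the head in the top view (545–665, 100–120) is about 5–6 mm wide. That is what it should be with the foot on the ledge. I'll nudge it downhill once to confirm.

Emit:
move_arm(
  moves=[
    [[-0.0015, 0.0002, -0.0002, 0, 40], [-0.003, 0.0004, -0.0004, 0, 40], [-0.003, 0.0004, -0.0004, 0, 40], [-0.003, 0.0004, -0.0004, 0, 40]],
  ],
)

```text
clock: 8.68
eef_pos: [0.4764, 0.0183, 0.0956]
tool_rot: [0.059, 0.998, 0.0, 0.003]
ft_force: [-1.2, 0.5, 10.2]
grip_width: 0.0629
grasp_force: 79.1
```

Emit:
move_arm(
  moves=[
    [[-0.0015, 0.0002, -0.0008, 0, 40], [-0.003, 0.0004, -0.0017, 0, 40], [-0.003, 0.0004, -0.0017, 0, 40], [-0.003, 0.0004, -0.0017, 0, 40]],
  ],
)

```text
clock: 9.18
eef_pos: [0.4753, 0.0185, 0.0949]
tool_rot: [0.059, 0.998, 0.0, 0.005]
ft_force: [1.1, -0.7, 13.7]
grip_width: 0.0632
grasp_force: 79.1
```

Emit:
move_arm(
  moves=[
    [[-0.0015, 0.0002, -0.0003, 0, 40], [-0.003, 0.0004, -0.0006, 0, 40], [-0.003, 0.0004, -0.0006, 0, 40], [-0.003, 0.0004, -0.0006, 0, 40]],
  ],
)

```text
clock: 9.68
eef_pos: [0.4751, 0.0185, 0.0951]
tool_rot: [0.06, 0.998, -0.0, 0.008]
ft_force: [6.1, -3.0, 11.4]
grip_width: 0.0632
grasp_force: 78.9
```

The resistance along the slope (12.6 N) now exceeds the normal force (9.6 N), so the foot is on the ledge. I'll ease off the push and open.

Emit:
move_arm(
  moves=[
    [[0.002, 0, 0.0003, 0, 40], [0.0035, -0.0004, 0.0007, 0, 40], [0.0035, -0.0004, 0.0007, 0, 40]],
  ],
)

```text
clock: 10.05
eef_pos: [0.4753, 0.0185, 0.0948]
tool_rot: [0.059, 0.998, 0.0, 0.005]
ft_force: [0.2, -0.7, 14.1]
grip_width: 0.0628
grasp_force: 79.4
```

Emit:
move_arm(
  moves=[
    [[0, 0, 0, 0, 70], [0, 0, 0, 0, 85], [0, 0, 0, 0, 100], [0, 0, 0, 0, 100], [0, 0, 0, 0, 100]],
  ],
)

```text
clock: 10.68
eef_pos: [0.4709, 0.0185, 0.0905]
tool_rot: [0.059, 0.998, -0.0, -0.0]
ft_force: [0.4, 0.3, 0.8]
grip_width: 0.0858
grasp_force: 0.0
```

Emit:
move_arm(
  moves=[
    [[0, 0, 0.01, 0, 100], [0, 0, 0.035, 0, 100], [0, 0, 0.07, 0, 100], [0, 0, 0.11, 0, 100], [0, 0, 0.15, 0, 100]],
  ],
)

```text
clock: 11.3
eef_pos: [0.4709, 0.0185, 0.2426]
tool_rot: [0.059, 0.998, 0.0, 0.0]
ft_force: [0.1, -0.8, -1.1]
grip_width: 0.0855
grasp_force: 0.0
```

Emit:
move_arm(
  moves=[
    [[-0.02, 0.05, 0, 0, 100], [-0.04, 0.1, 0, 0, 100], [-0.06, 0.15, 0, 0, 100], [-0.08, 0.2, 0, 0, 100], [-0.1, 0.25, 0, 0, 100]],
  ],
)

```text
clock: 11.92
eef_pos: [0.3703, 0.27, 0.2416]
tool_rot: [0.059, 0.998, 0.0, 0.001]
ft_force: [1.1, -0.2, 0.4]
grip_width: 0.0854
grasp_force: 0.0
```

```bash
python3 - <<'E'
from h import *
t=snap('top')['color'];s=snap('scene')['color']
f=lambda im,a,b,d,e:cv2.resize(im[a:b,d:e],(400,520),interpolation=cv2.INTER_CUBIC)
cv2.imwrite('pics/a6.png',np.hstack([f(s,160,290,310,410),f(t,225,342,270,360)])[:,:,::-1])
E
```

```text
(no output)
```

View pics/a6.png

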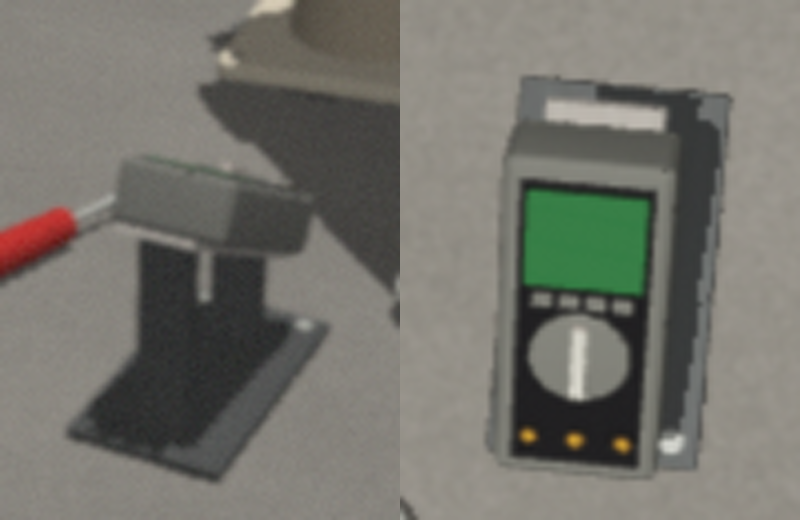

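The meter lies flat on the slope with its display uppermost. I'll check its pose against the predicted corners.

```bash
python3 - <<'E'
from h import *
t=snap('top')
a=np.radians(-6.85);X=np.array([np.cos(a),np.sin(a),0]);Y=np.array([-X[1],X[0],0]);Z=np.array([0,0,1])
O=np.array([.4191,.0241,.06]);U=X*np.cos(np.pi/6)+Z*.5;N=Z*np.cos(np.pi/6)-X*.5
cr=lambda x,y,z:((px(t,O+U*x+Y*y+N*z)-[270,225])*4.444).round(0)
print('plate top',cr(.146,.022,0),cr(.146,-.022,0))
for g in(0,-.004):
  print(g,'head back',cr(.14+g,.032,0),cr(.14+g,-.032,0),'head face',cr(.14+g,.032,.034),cr(.14+g,-.032,.034),'foot face',cr(g,.032,.034),cr(g,-.032,.034),'foot back',cr(g,.032,0),cr(g,-.032,0))
im=t['color'];cv2.imwrite('pics/a7.png',cv2.resize(im[235:340,270:360],(686,800),interpolation=cv2.INTER_CUBIC)[:600 if 0 else 800,:,::-1][:,:])
E
```

```text
plate top [146.  99.] [264. 110.]
0 head back [119. 111.] [290. 126.] head face [106. 155.] [284. 171.] foot face [ 96. 469.] [260. 485.] foot back [108. 417.] [267. 433.]
-0.004 head back [118. 120.] [289. 136.] head face [106. 165.] [283. 181.] foot face [ 96. 477.] [260. 493.] foot back [107. 425.] [266. 441.]
```

The corners agree to within about 2 mm with the meter flat, centred and its foot on the ledge. Handing in.

```bash
python3 -c "
from h import *
print(job.job_done())"
```

```text
the job is handed in; nothing more can be done
None
```

The meter is lying on its back on the sloped stand, display end up and foot against the ledge, straight and centred to within about 2 mm; I let go of it and handed the job in at about 12 s, but the system gave no verdict.

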